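# Strip the stuck mould off a cast block

### The arm

A 7-joint arm with a two-finger parallel gripper is mounted at the origin on a cart in front of the work surface, level with it; the furniture and walls round the work are solid. World frame = base frame: x ahead of the robot, y to its left, z up, the work surface at z = 0. Lengths are in m, angles in rad, forces in N, time in s.
With the tool pointing down it reaches from about 0.4 to 0.9 m from the base axis. Payload 5.6 kg.
Tool frame: the origin (TCP) lies between the finger pads; the fingertips stand 25 mm ahead of it and the grasp point (between the pads) lies 6 mm ahead of it; z points along the fingers, y is the line along which they close (so a half turn about z gives the same grasp; the last joint's range is limited). The gripper opens to 92 mm and grips with 3 to 60 N. Pads are 20 mm wide; open, the fingers measure 128 mm over their backs; the gripper's body (75 mm by 189 mm) begins 69 mm behind the grasp point.
Start: joints at [1.13, 0.468, -0.012, 1.603, 0.006, 1.071, -0.056], TCP at [0.252, -0.599, 0.24] pointing down, gripper open.
Joint ranges: [-2.53, 2.53], [-0.31, 2.02], [-1.57, 1.55], [0.28, 2.44], [-1.29, 4.43], [0.15, 1.84], [-2.92, 2.92]. Speed limits (rad/s): [2.57, 2.57, 3.14, 3.14, 3.14, 3.14, 3.14].

### API

Orientations are given as a unit quaternion [x, y, z, w].
In Python, from rig import manip gives the robot as it stands.
- The arm moves only by the shell command python3 -m inch 'ROWS' [FORCE]. ROWS is JSON, a list that holds one entry, the list of rows, each a list of 7 numbers: the shift along the tool's x, y, z as a fraction of full scale, then the turn, a rotation vector about the tool's x, y, z as a fraction of full scale, then the opening, from 0 (shut) to 1 (fully open). A call has 1 to 8 rows; each row shifts and turns the commanded pose from where the row before left it, along the tool's axes as they then stand; what a row does not reach is not made up. Full scale, the value 1, is 200 mm for a shift and 0.5 rad for a turn. A row lasts 1/10 s, in which the tool goes at most 50 mm and 8.59 degrees, less where a joint would pass 70% of its speed; a pose out of reach is approached as far as the arm can. A call with a number of a shift or a turn outside -1 to 1 is refused whole. A call with a gripper value outside its range is refused whole. The fingers move at their own pace and stop on an object; FORCE is the grip in N (left out, the last holds). Time passes only in rows, so rows that do not move let the fingers close. It gives the time, the measured TCP pose, the force, the opening and the grip force at its end, in the units of the state.
- manip.state(): the state, without advancing time (a new reading comes with each control period).
- manip.capture(name): name is "scene" or "top" or "wrist"; returns (picture, depth): 400x640x3 uint8, red, green, blue; 400x640 float32, m along the optical axis (not along the pixel's ray), 0 where there is no reading.
- manip.calibration(name): a dict with "fovy" (degrees; the focal length in pixels is half the picture's height over the tangent of half this angle, whatever the lens; pixels are square), "cx", "cy" (the principal point, pixels), "extrinsics" (4x4, takes a point from camera to world coordinates); the wrist camera has in their place "T_tool_cam" (4x4, takes a point from camera to tool coordinates, whose origin is the TCP and whose axes are the flange's). Camera axes: x right, y up, looking along -z (the intrinsics and any distortion apply to the point x, -y, -z); pixel columns grow to the right and rows downward; lengths in m; the calibration is good to about 2 mm. A picture is of the moment at which its call begins: read the wrist's pose just before it. calibration takes no time and is no camera call.
- manip.hand_in(): hands the job in; it is judged then, once.
Trained networks look in the newest picture that a camera, given by its name, has taken for a name from the list of things; names that differ only in an ending like _2 or _b are one class to them, and where a whole thing is asked for, a point or a joint stands for the part that bears it (a point fixed in the world has none). Each returns a list of dicts, best first, with "score" (0 to 1); they miss things now and then, are a little off and sometimes report something else, mostly with a low value. They report only what shows in the picture. A call takes as long as a camera call.
- manip.recognise(thing, camera): "location" ([row, column] in pixels, amid what is visible of it).
- manip.cut_out(thing, camera): "pixels" (400x640 bool, what is visible of it) and "location" ([row, column] in pixels, amid what is visible of it).
The state is a dict: "time": time; "joint_pos": joint angles; "joint_vel": joint speeds; "effort": joint torques, N m; "tcp_pos": TCP position; "eef_rot": TCP orientation; "wrist_force": force on the tool from outside, world axes, zero at the start; "wrist_torque": the same for the moment, N m; "opening": opening from 0.0 (shut) to 1.0 (fully open); "finger_force": force on a finger pad.
Only numpy, scipy, OpenCV 4.12 (cv2) and the standard library are available. Lean on these libraries where they do the work, as an engineer would, in place of code of your own. Each camera call takes 0.05 s, during which the arm holds its last target. There are 200 camera calls.

### The job

The metal mould is stuck on the cast block inside it. Push the block's board fully home under the lips of the wooden hold-down jig, pull the mould straight up off the block there, and set it down upright, centred and square on the spare board for the next pour. Keep the block's board flat down on the bench all the while and leave it home in the jig, do not drop the mould, and do not disturb the small tins, the jar and the tape roll standing about.

Things in the scene. Friction and masses are not known exactly. Their poses are not given: they have to be found in the camera images.
- jig: wooden hold-down jig screwed to the bench, 160 mm wide, 155 mm long, 27 mm high: two rails along its x, 128 mm apart, each with a lip overhanging inward (88 mm between the lips, 17 mm of height below them), open at the -x end, a back stop at the +x end. Origin at bench level where the centre of a fully home board lies, 50 mm before the back stop; z up
- jig_mouth (a point): middle of the jig's open end at bench level, where rails and lips begin, 60 mm before the jig's origin (-x); guides flare outward for 28 mm more before it. A board enters here, moving along the jig's +x
- block_board: plywood board, 100 mm (its x) by 120 mm (its y), 13 mm thick, loose on the bench, with a pale cast block 41 (x) x 67 (y) x 58 mm high fast on its middle; 0.3 kg in all. Origin at the centre of the board's underside, z up. With its x along the jig's x (either way round) the board has 4 mm to spare at each rail and 4 mm under the lips
- block_top (a point): centre of the cast block's top, 71 mm above the bench. The mould is stuck on the block: parting them takes about 7 N upward besides its weight, more than block and board weigh, over about the first 40 mm of the pull, then it is free; only the jig's lips can hold the board down
- mould: bottomless oblong sheet-aluminium mould sleeve, 50 mm (its x) by 76 mm (its y) outside, 72 mm high, walls 3 mm, 0.25 kg; no handle: take it across its 50 mm width by the upper part of the two long walls. It stands round the block on the block's board (rim 85 mm above the bench, 14 mm above the block), its axes along the board's. Origin at the centre of its lower rim, z up
- spare_board: empty plywood board of the same size as the block's board, 100 mm (x) by 120 mm (y) by 13 mm thick, loose on the bench. Origin at the centre of its underside, z up
- tin_plum: small open tin, 58 mm across, 50 mm high, left of the jig; bystander; origin at the centre of its underside
- tin_oxide: small open tin, 59 mm across, 45 mm high, right of the jig; bystander; origin at the centre of its underside
- jar_steel: lidded jar, 78 mm across, 107 mm high, at the back left; bystander; origin at the centre of its underside
- tape_roll: roll of masking tape lying flat, 93 mm across, 24 mm high, at the left; bystander; origin at the centre of its underside

How it is judged:
By the outcome, as a careful person would: the job done as asked, in the order asked, and still so for the second after the job is handed in, with the robot touching nothing.
It also fails if it takes over 64 s, if anything falls off the work surface, if the arm or the gripper's body presses on something with over 40 N, if the wrist force passes 120 N, or if a joint passes its speed limit or range.

## Working session

There is one attempt and no reset: what is moved stays moved. The work goes in short steps, Python scripts to look and compute and a shell command to move; the robot and the scene stay as the last step left them, time stands still between calls to the robot, and variables do not carry over. Pictures are saved under pics/ and viewed, at most 10 in all, crops included, and the job is handed in when it is done.

```bash
mkdir -p pics; cat > h.py <<'E'
import numpy as np, cv2
from rig import manip
from scipy.spatial.transform import Rotation as R
def cam(name):
    s=manip.state(); c=manip.calibration(name)
    rgb,d=manip.capture(name)
    if 'extrinsics' in c: T=np.array(c['extrinsics'])
    else:
        W=np.eye(4); W[:3,:3]=R.from_quat(s['eef_rot']).as_matrix(); W[:3,3]=s['tcp_pos']; T=W@np.array(c['T_tool_cam'])
    f=200/np.tan(np.radians(c['fovy'])/2)
    v,u=np.mgrid[0:400,0:640]
    P=np.stack([(u-c['cx'])/f*d,-(v-c['cy'])/f*d,-d],-1)@T[:3,:3].T+T[:3,3]
    P[d==0]=np.nan
    return rgb,d,P,c
def rect(P,m,z0,z1):
    q=P[m]; q=q[(q[:,2]>z0)&(q[:,2]<z1)]
    if len(q)<10: return None
    r=cv2.minAreaRect((q[:,:2]*1000).astype(np.float32))
    return np.round(r[0],1),np.round(r[1],1),round(r[2],1),len(q),np.round(np.median(q,0)*1000,1)
E
python3 - <<'E'
from h import *
for n in ('top','scene'):
    rgb,d,P,c=cam(n); cv2.imwrite(f'pics/{n}0.png',rgb[:,:,::-1]); print(n,c)
    for t in ['jig','block_board','mould','spare_board','tin_plum','tin_oxide','jar_steel','tape_roll']:
        r=manip.cut_out(t,n)
        for k in r[:2]:
            print(t,round(k['score'],2),np.round(k['location']),k['pixels'].sum(),rect(P,k['pixels'],-.02,.2))
print(manip.state())
E
```

```text
top {'fovy': 49.27012475017753, 'cx': 326.69108618568697, 'cy': 199.3730337323803, 'extrinsics': array([[-0.02662545,  0.99335476, -0.11197052,  0.43687432],
       [-0.99964145, -0.02613978,  0.00580363,  0.08241135],
       [ 0.00283818,  0.1120849 ,  0.99369458,  1.30382437],
       [ 0.        ,  0.        ,  0.        ,  1.        ]])}
jig 0.79 [171. 322.] 1415 (array([646. ,  40.8]), array([164.8, 177.8]), 7.4, 1409, array([661.5,  55.5,  26. ]))
block_board 0.67 [245. 261.] 982 (array([452.6, 274.2]), array([119.3,  96.8]), 71.2, 979, array([454.9, 269. ,  15. ]))
mould 0.71 [247. 256.] 1217 (array([452.9, 277.6]), array([127.7, 101.9]), 70.7, 1214, array([452.8, 268.8,  14.9]))
mould 0.47 [249. 267.] 182 (array([448.7, 274.4]), array([75.9, 56. ]), 73.5, 182, array([439.1, 245.3,  73.5]))
spare_board 0.78 [226. 440.] 1405 (array([ 493.5, -268.8]), array([126.1, 104.7]), 76.8, 1401, array([ 494. , -265.3,   12.4]))
tin_plum 0.73 [178. 280.] 352 (array([649.5, 227.3]), array([56.5, 62.2]), 26.7, 349, array([650.9, 225.9,  32.7]))
tin_oxide 0.58 [185. 425.] 342 (array([ 612.6, -
[... 1994 characters left out ...]
': array([ 1.1300253 ,  0.46746521, -0.01157389,  1.60270682,  0.00599224,
        1.07140439, -0.05627028]), 'joint_vel': array([ 0.00032142,  0.00046628, -0.00014722,  0.00016854, -0.00135873,
        0.00011819, -0.00123176]), 'effort': array([ 2.34611380e-04, -5.20393968e+01, -1.18436379e-02, -2.44055414e+01,
       -5.65483351e-02,  1.13014615e-02,  4.32360400e-05]), 'tcp_pos': array([ 0.25173629, -0.59927807,  0.23961211]), 'eef_rot': array([ 9.80294162e-01,  1.97543298e-01, -1.54760669e-05,  3.01799900e-05]), 'wrist_force': array([-0.42941382, -0.36995564,  0.20218635]), 'wrist_torque': array([-0.00500926,  0.00606265, -0.02361312]), 'finger_force': 0.0, 'opening': 1.0019474817484713}
```

View pics/top0.png

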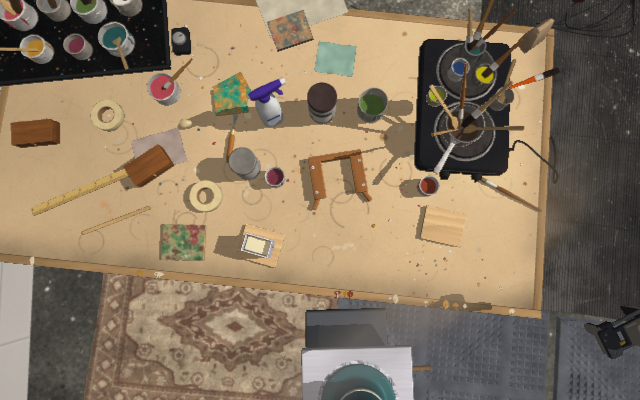

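```bash
python3 - <<'E'
from h import *
rgb,d,P,c=cam('top'); 
k=manip.cut_out('jig','top')[0]
m=k['pixels'].astype(np.uint8)*255
x=cv2.resize(rgb[110:290,220:490,::-1],None,fx=2.9,fy=2.9,interpolation=cv2.INTER_CUBIC); cv2.imwrite('pics/crop.png',x)
# everything 20..32mm high near jig
z=P[...,2]; g=(z>.02)&(z<.034)&(P[...,0]>.52)&(P[...,0]<.78)&(abs(P[...,1]-.04)<.13)
print(rect(P,g,0,1))
q=P[g]*1000
img=np.zeros((300,300),np.uint8)
for a in q: img[int(800-a[0]) if 500<a[0]<800 else 0,int(190-a[1])]=255
cv2.imwrite('pics/jigmap.png',cv2.resize(cv2.dilate(img,np.ones((3,3))),(600,600)))
E
```

```text
(array([645.3,  38.2]), array([153.2, 172.4]), 6.5, 1218, array([666.2,  49.6,  26.3]))
```

View pics/crop.png

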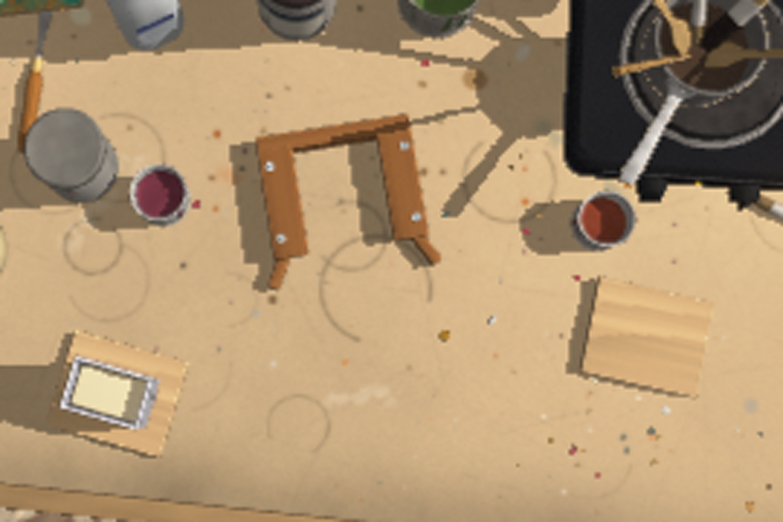

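View pics/jigmap.png

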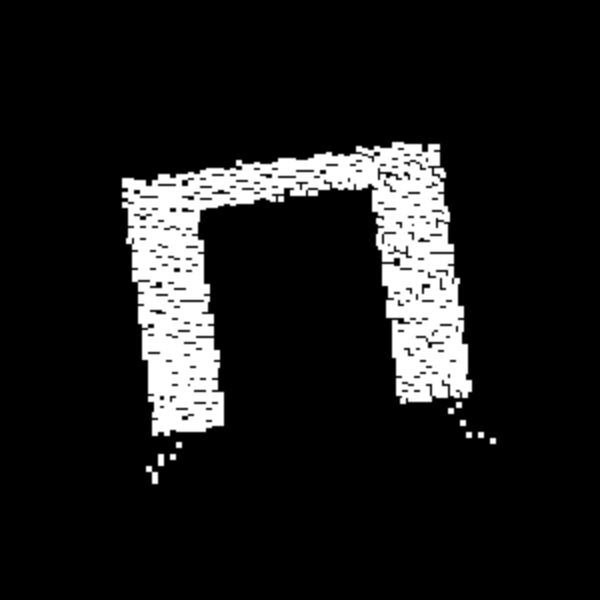

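Board and mould are near crop (110,392), the jig's centre is near (340,195) and opens downward, and the spare board is near (648,337). The jig's yaw is about +6.4° with its mouth near (0.592, 0.035). The block board's yaw is about −19°.

I'll move over the spare board first, which is on the way.

```bash
cat >> h.py <<'E'
def go(x,y,z,yyaw):
    "fraction to target TCP; yyaw deg = world heading of tool y; shifts in present tool axes"
    s=manip.state(); A=R.from_quat(s['eef_rot']).as_matrix()
    d=A.T@(np.array([x,y,z])-s['tcp_pos'])
    a=np.radians(yyaw); Y=np.array([np.cos(a),np.sin(a),0]); Z=np.array([0,0,-1.]); B=np.stack([np.cross(Y,Z),Y,Z],1)
    rv=R.from_matrix(A.T@B).as_rotvec()
    print('t',round(s['time'],2),'tcp',np.round(s['tcp_pos']*1000,1),'yyaw',round(np.degrees(np.arctan2(A[1,1],A[0,1])),2),'F',np.round(s['wrist_force'],1),'op',round(s['opening'],3),'shift',np.round(d/.2,4),'turn',np.round(rv/.5,4))
def look(name,f):
    rgb,d,P,c=cam(name); cv2.imwrite(f'pics/{f}.png',rgb[:,:,::-1]); return rgb,d,P
E
python3 -m inch '[[[0.2,-0.12,0,0,0,0,1],[0.214,-0.128,0,0,0,0,1],[0.214,-0.128,0,0,0,0,1],[0.214,-0.128,0,0,0,0,1],[0.214,-0.128,0,0,0,0,1],[0.214,-0.128,0,0,0,0,1],[0.214,-0.128,0,0,0,0,1],[0,0,0,0,0,0,1]]]'
python3 - <<'E'
from h import *
rgb,d,P=look('wrist','w1')
for k in manip.cut_out('spare_board','wrist')[:2]:
    print(k['score'],k['location'],k['pixels'].sum(),rect(P,k['pixels'],.006,.02))
go(.485,-.05,.24,-19)
E
```

```text
time: 1.8
tcp_pos: [0.4615, -0.3132, 0.24]
eef_rot: [0.979, 0.203, 0.002, -0.001]
wrist_force: [0.2, -0.3, 0.0]
opening: 1.0
finger_force: 0.0
0.66 [141.8, 300.8] 7118 (array([ 495.3, -269.9]), array([119.9, 100.1]), 75.7, 7068, array([ 497.7, -268.2,   13.1]))
t 1.9 tcp [ 457.4 -319.5  239.7] yyaw -67.03 F [ 0.1 -0.5  0.3] op 1.001 shift [ 0.653  -1.1869 -0.0017] turn [ 6.0000e-04  3.0000e-04 -1.6765e+00]
```

View pics/w1.png

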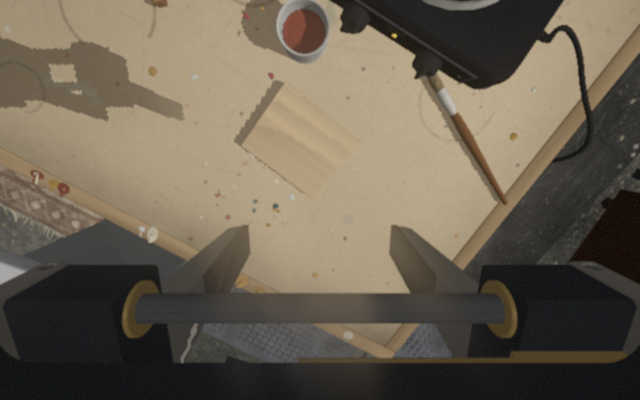

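Spare board at w1 (row 142, column 301), with the correct size and yaw about −14.3°. Next the block.

```bash

python3 -m inch '[[[0.1,-0.19,0,0,0,0,1],[0.115,-0.21,0,0,0,0,1],[0.115,-0.21,0,0,0,0,1],[0.115,-0.21,0,0,0,0,1],[0.115,-0.21,0,0,0,0,1],[0.1,-0.17,0,0,0,0,1],[0,0,0,0,0,-0.28,1],[0,0,0,0,0,-0.28,1]]]' | head -2
python3 -m inch '[[[0,0,0,0,0,-0.28,1],[0,0,0,0,0,-0.28,1],[0,0,0,0,0,-0.28,1],[0,0,0,0,0,-0.28,1]]]' | head -2
python3 - <<'E'
from h import *
go(.425,.19,.24,-19)
E
```

```text
time: 2.7
tcp_pos: [0.4854, -0.0487, 0.2397]
time: 3.1
tcp_pos: [0.4852, -0.0505, 0.2395]
t 3.1 tcp [485.2 -50.5 239.5] yyaw -18.97 F [ 0.3 -0.4 -0.1] op 1.001 shift [ 1.0394 -0.6755 -0.0032] turn [0.0003 0.0016 0.0012]
```

```bash

python3 -m inch '[[[0.17,-0.11,0,0,0,0,1],[0.18,-0.12,0,0,0,0,1],[0.18,-0.12,0,0,0,0,1],[0.18,-0.12,0,0,0,0,1],[0.18,-0.12,0,0,0,0,1],[0.15,-0.086,0,0,0,0,1],[0,0,0,0,0,0,1],[0,0,0,0,0,0,1]]]' | head -2
python3 - <<'E'
from h import *
rgb,d,P=look('wrist','w2')
for t in ('block_board','mould'):
  for k in manip.cut_out(t,'wrist')[:2]:
    m=k['pixels']
    print(t,k['score'],k['location'],m.sum(),rect(P,m,.006,.02),rect(P,m,.078,.095))
z=P[...,2]; near=(abs(P[...,0]-.45)<.1)&(abs(P[...,1]-.27)<.1)
print(rect(P,near,.008,.02),rect(P,near,.078,.095),rect(P,near,.06,.078))
go(.452,.274,.24,-19)
E
```

```text
time: 3.9
tcp_pos: [0.4262, 0.1914, 0.2395]
block_board 0.67 [110.8, 316.0] 6039 (array([453.2, 272.2]), array([120. , 100.1]), 72.5, 3536, array([448.8, 271.9,  13.1])) (array([453.1, 272.7]), array([77.6, 50.6]), 73.0, 15, array([439.8, 311.1,  85.6]))
mould 0.93 [101.2, 337.1] 1763 (array([454.2, 276. ]), array([97.5, 66.5]), 72.3, 115, array([481.6, 290.3,  13. ])) (array([453.1, 272.5]), array([77.8, 51.6]), 72.3, 1099, array([455.6, 278.7,  85.3]))
(array([453.3, 272.3]), array([120.2, 100.1]), 72.5, 3678, array([450.9, 271.7,  13.1])) (array([453.1, 272.5]), array([77.8, 51.6]), 72.3, 1104, array([455.8, 278.5,  85.3])) (array([453.3, 272.5]), array([70.4, 44.2]), 72.5, 2775, array([453.7, 274.4,  71. ]))
t 4.05 tcp [426.4 190.4 239.4] yyaw -19.31 F [-0.1 -0.1  0.9] op 1.002 shift [ 0.4369 -0.0173 -0.0036] turn [ 0.0003  0.0019 -0.0107]
```

View pics/w2.png

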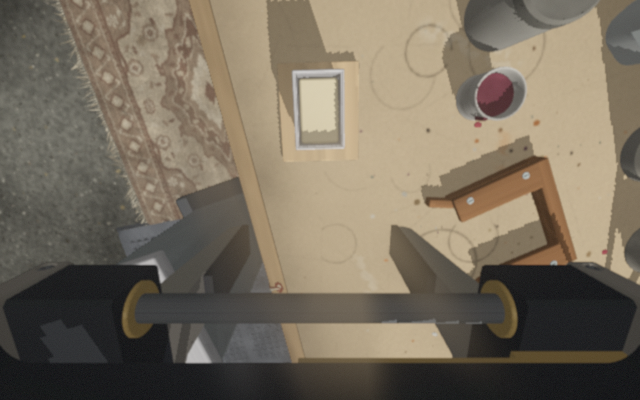

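The mould is at w2 (row 108, column 319), its axes aligned with the tool. The board is at (453.3, 272.4) mm, yaw −17.6°.

```bash
python3 - <<'E'
from h import *
go(.4532,.2724,.076,-17.6)
E
python3 -m inch '[[[0.14,-0.005,0,0,0,-0.03,1],[0.15,-0.005,0,0,0,-0.03,1],[0.137,-0.005,0,0,0,0,1],[0,0,0,0,0,0,1]]]' | head -2
python3 - <<'E'
from h import *
go(.4532,.2724,.076,-17.6)
E
```

```text
t 4.05 tcp [426.4 190.4 239.4] yyaw -19.31 F [-0.1 -0.1  0.9] op 1.002 shift [ 0.4322 -0.0091  0.8164] turn [ 0.0003  0.0019 -0.0595]
time: 4.45
tcp_pos: [0.4504, 0.2765, 0.2395]
t 4.45 tcp [450.4 276.5 239.5] yyaw -17.31 F [-0.6 -0.5  0.8] op 1.001 shift [-0.0168  0.0202  0.8177] turn [-0.0013 -0.0041  0.01  ]
```

```bash

python3 -m inch '[[[-0.017,0.02,0.15,0,0,0.01,1],[0,0,0.2,0,0,0,1],[0,0,0.15,0,0,0,1],[0,0,0,0,0,0,1]]]' | head -2
python3 - <<'E'
from h import *
go(.4532,.2724,.076,-17.6)
E
```

```text
time: 4.85
tcp_pos: [0.4505, 0.2664, 0.1359]
t 4.85 tcp [450.5 266.4 135.9] yyaw -17.8 F [-1.1 -0.3 -0. ] op 1.0 shift [0.0348 0.0052 0.2995] turn [-0.0103  0.0135 -0.0069]
```

```bash

python3 -m inch '[[[0,0,0,0,0,0,1],[0,0,0,0,0,0,1],[0,0,0,0,0,0,1]]]' | head -2
python3 - <<'E'
from h import *
go(.4532,.2724,.076,-17.6)
E
```

```text
time: 5.15
tcp_pos: [0.4534, 0.2705, 0.1413]
t 5.15 tcp [453.4 270.5 141.3] yyaw -17.69 F [ 0.7  0.  -0.4] op 0.999 shift [ 0.0083 -0.0045  0.3266] turn [ 0.0049 -0.004  -0.003 ]
```

```bash

python3 -m inch '[[[0.007,-0.004,0.1,0,0,0,1],[0,0,0.1,0,0,0,1],[0,0,0.1,0,0,0,1],[0,0,0.025,0,0,0,1],[0,0,0,0,0,0,1],[0,0,0,0,0,0,1],[0,0,0,0,0,0,1]]]' 
python3 -m inch '[[[0,0,0,0,0,0,0.55],[0,0,0,0,0,0,0.5],[0,0,0,0,0,0,0.45],[0,0,0,0,0,0,0.4],[0,0,0,0,0,0,0.4],[0,0,0,0,0,0,0.4]]]' 40
python3 - <<'E'
from h import *
go(.4532,.2724,.076,-17.6)
E
```

```text
time: 5.85
tcp_pos: [0.4527, 0.2722, 0.0758]
eef_rot: [0.807, 0.59, 0.001, 0.0]
wrist_force: [-0.1, -0.9, 0.8]
opening: 0.999
finger_force: 0.0
time: 6.45
tcp_pos: [0.4523, 0.2717, 0.0746]
eef_rot: [0.807, 0.59, 0.0, 0.0]
wrist_force: [1.1, -1.1, -0.4]
opening: 0.54
finger_force: 40.0
t 6.45 tcp [452.3 271.7  74.6] yyaw -17.66 F [ 1.1 -1.1 -0.4] op 0.54 shift [ 0.0048  0.003  -0.0069] turn [ 0.0012 -0.0003 -0.0021]
```

```bash

python3 -m inch '[[[0,0,0.008,0,0,0,0.4],[-0.03,0.014,0,0,0,0,0.4],[-0.05,0.024,0,0,0,0,0.4],[-0.064,0.031,0,0,0,0,0.4],[-0.064,0.031,0,0,0,0,0.4],[-0.064,0.031,0,0,0,0,0.4],[-0.064,0.031,0,0,0,0,0.4],[-0.064,0.031,0,0,0,0,0.4]]]' 
python3 - <<'E'
from h import *
go(.488,.023,.0745,6.4)
E
```

```text
time: 7.25
tcp_pos: [0.4659, 0.1874, 0.0747]
eef_rot: [0.807, 0.591, 0.004, -0.001]
wrist_force: [0.3, 7.1, 7.1]
opening: 0.541
finger_force: 40.0
t 7.25 tcp [465.9 187.4  74.7] yyaw -17.56 F [0.3 7.1 7.1] op 0.541 shift [-0.7505  0.3532 -0.0033] turn [ 0.0078 -0.0131 -0.8365]
```

```bash

python3 -m inch '[[[-0.064,0.031,0,0,0,0,0.4],[-0.064,0.031,0,0,0,0,0.4],[-0.064,0.031,0,0,0,0,0.4],[-0.064,0.031,0,0,0,0,0.4],[-0.064,0.031,0,0,0,0,0.4],[-0.064,0.031,0,0,0,0,0.4],[-0.064,0.031,0,0,0,0,0.4],[-0.05,0.025,0,0,0,0,0.4]]]' | sed -n '1,4p'
python3 -m inch '[[[-0.04,0.02,0,0,0,-0.06,0.4],[-0.03,0.02,0,0,0,-0.1,0.4],[-0.02,0.01,0,0,0,-0.13,0.4],[0,0,0,0,0,-0.15,0.4],[0,0,0,0,0,-0.15,0.4],[0,0,0,0,0,-0.13,0.4],[0,0,0,0,0,-0.11,0.4],[0,0,0,0,0,0,0.4]]]' | sed -n '1,4p'
python3 - <<'E'
from h import *
rgb,d,P=look('wrist','w3')
t=look('top','t3')[2]
z=t[...,2]; g=(z>.02)&(z<.034)&(t[...,0]>.56)&(t[...,0]<.78)&(abs(t[...,1]-.04)<.13)
print(rect(t,g,0,1))
z=P[...,2]; g=(z>.02)&(z<.034)&(P[...,0]>.56)&(P[...,0]<.78)&(abs(P[...,1]-.04)<.13)
print(rect(P,g,0,1))
b=(abs(t[...,0]-.488)<.075)&(abs(t[...,1]-.023)<.08); print(rect(t,b,.008,.018))
go(.488,.023,.0745,6.4)
E
```

```text
time: 8.05
tcp_pos: [0.4823, 0.0775, 0.0747]
eef_rot: [0.807, 0.591, 0.003, -0.001]
wrist_force: [-0.2, 8.5, 9.3]
time: 8.85
tcp_pos: [0.4866, 0.0554, 0.0746]
eef_rot: [0.668, 0.744, 0.002, 0.001]
wrist_force: [-0.9, 0.8, 13.0]
(array([645.1,  37.5]), array([152.5, 165. ]), 7.5, 1191, array([666.7,  43.5,  26.4]))
(array([657.9,  38.8]), array([129.3, 160.6]), 7.5, 10786, array([659.5,  97. ,  26.7]))
(array([441.5,  94.1]), array([20.2, 17.9]), 7.9, 24, array([436. ,  98.2,  11.9]))
t 8.95 tcp [486.6  55.4  74.6] yyaw 6.19 F [-0.4  1.3 11.8] op 0.547 shift [-0.162  -0.0103  0.0002] turn [ 0.007  -0.0012 -0.0074]
```

View pics/w3.png

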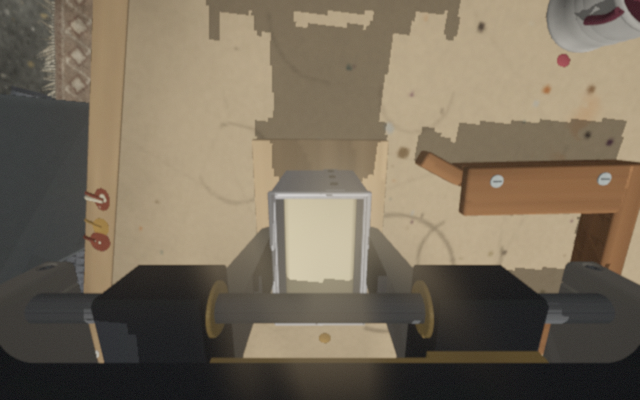

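Image w3: the board is gripped (its visible strip is around row 180, columns 255–385), and the jig's left rail is at row 190, columns 460–640. Next I'll fit the jig's edges and the board's yaw.

```bash
python3 - <<'E'
from h import *
rgb,d,P,c=cam('wrist')
g=(P[...,2]>.02)&(P[...,2]<.034)&(P[...,0]>.56)&(P[...,0]<.78)&(abs(P[...,1]-.04)<.13)
q=P[g][:,:2]*1000
a=np.radians(7); ax=np.array([np.cos(a),np.sin(a)]); ay=np.array([-ax[1],ax[0]])
o=np.array([654.4,38.3]); L=np.c_[(q-o)@ax,(q-o)@ay]
for nm,sel in(('left',L[:,1]>30),('right',L[:,1]<-30)):
    M=L[sel]; print(nm,len(M),M.min(0),M.max(0))
    for lo in (True,False):
        pts=[]
        for u in range(-55,45,5):
            s=M[(M[:,0]>=u)&(M[:,0]<u+5)]
            if len(s)>5: pts.append((u+2.5,np.percentile(s[:,1],1 if lo else 99)))
        pts=np.array(pts)
        if len(pts)>3: f=np.polyfit(pts[:,0],pts[:,1],1); print(' edge',np.round(f[1],1),'yaw',round(7+np.degrees(f[0]),2))
b=(abs(P[...,0]-.488)<.08)&(abs(P[...,1]-.055)<.09); print(rect(P,b,.008,.018),rect(P,b,.078,.095))
E
```

```text
left 9473 [-61.59234162  30.01592381] [67.82115271 80.74273962]
 edge 45.0 yaw 7.53
 edge 80.1 yaw 7.51
right 169 [ 15.91072881 -79.59484178] [ 21.39792889 -48.79971419]
(array([502.1,  82.6]), array([137.2,  72.5]), 5.7, 6591, array([484.7, 101.3,  13. ])) (array([486.1,  56.7]), array([81.1, 78.5]), 6.4, 3767, array([484. ,  68.9,  85.4]))
```

```bash
python3 - <<'E'
from h import *
go(.505,.0187,.0745,7.5)
E
python3 -m inch '[[[-0.03,0.01,0,0,0,-0.02,0.4],[-0.05,0.02,0,0,0,-0.025,0.4],[-0.05,0.02,0,0,0,0,0.4],[-0.045,0.02,0,0,0,0,0.4],[-0.018,0.005,0,0,0,0,0.4],[0,0,0,0,0,0,0.4],[0,0,0,0,0,0,0.4]]]' | sed -n '1,4p'
python3 - <<'E'
from h import *
go(.5057,.0187,.0745,7.5)
go(.6544,.0383,.0745,7.5)
E
```

```text
t 9.0 tcp [486.6  55.4  74.6] yyaw 6.19 F [-0.8  1.9 12.9] op 0.542 shift [-0.1925  0.0717  0.0005] turn [ 0.0072 -0.0009 -0.0456]
time: 9.7
tcp_pos: [0.5057, 0.0215, 0.0747]
eef_rot: [0.659, 0.752, 0.003, -0.0]
wrist_force: [-1.6, 6.9, 11.8]
t 9.7 tcp [505.7  21.5  74.7] yyaw 7.52 F [-1.6  6.9 11.8] op 0.539 shift [-0.0137 -0.0018  0.0007] turn [ 0.0071 -0.0072  0.0006]
t 9.7 tcp [505.7  21.5  74.7] yyaw 7.52 F [-1.6  6.9 11.8] op 0.539 shift [-0.0138  0.7481  0.0034] turn [ 0.0071 -0.0072  0.0006]
```

```bash

python3 -m inch '[[[-0.012,0.03,0,0,0,0,0.4],[0,0.05,0,0,0,0,0.4],[0,0.06,0,0,0,0,0.4],[0,0.06,0,0,0,0,0.4],[0,0.06,0,0,0,0,0.4],[0,0.05,0,0,0,0,0.4],[0,0.03,0,0,0,0,0.4]]]' | sed -n '1,4p'
python3 - <<'E'
from h import *
go(.6544,.0383,.0745,7.5)
E
```

```text
time: 10.4
tcp_pos: [0.5665, 0.0242, 0.0746]
eef_rot: [0.66, 0.751, -0.006, -0.003]
wrist_force: [-24.6, -2.3, 36.8]
t 10.4 tcp [566.5  24.2  74.6] yyaw 7.44 F [-24.6  -2.3  36.8] op 0.545 shift [ 0.013   0.445  -0.0058] turn [-0.028   0.0062 -0.0022]
```

```bash

python3 -m inch '[[[0,0,-0.006,0,0,0,0.4],[0,0,0,0,0,0,0.4]]]' | sed -n '1,4p'
python3 - <<'E'
from h import *
go(.6544,.0383,.0745,7.5); print(manip.state()['wrist_torque'])
rgb,d,P=look('wrist','w4')
s=manip.state(); A=R.from_quat(s['eef_rot']).as_matrix(); print(A[:,2])
a=np.radians(7.5); ax=np.array([np.cos(a),np.sin(a)]); ay=np.array([-ax[1],ax[0]]); o=np.array([.6544,.0383])
L=np.stack([(P[...,:2]-o)@ax,(P[...,:2]-o)@ay],-1)*1000
b=(P[...,2]>.006)&(P[...,2]<.02)&(abs(L[...,0]+90)<75)&(abs(L[...,1])<75); q=L[b]; print(len(q),q.min(0),q.max(0))
for u in range(-140,-60,10):
    s=b&(L[...,0]>u)&(L[...,0]<u+10)
    if s.sum()>5: print(u,np.round(L[s][:,1].max(),1),round(np.median(P[s][:,2])*1000,1))
E
```

```text
time: 10.6
tcp_pos: [0.5706, 0.0245, 0.0745]
eef_rot: [0.66, 0.751, -0.001, -0.001]
wrist_force: [-7.0, -0.8, 10.5]
t 10.6 tcp [570.6  24.5  74.5] yyaw 7.43 F [-7.  -0.8 10.5] op 0.541 shift [ 0.0144  0.4245 -0.0015] turn [-0.0072  0.0008 -0.0023]
[-0.04094444  1.48004799  0.00873603]
[-3.63303430e-03 -8.56070273e-04 -9.99993034e-01]
5905 [-136.70047521  -14.42648292] [-36.37122279  74.52228014]
-140 59.2 13.0
-130 59.3 13.0
-120 59.2 13.1
-110 59.2 13.0
-100 59.3 13.0
-90 59.3 12.9
-80 74.5 13.1
-70 74.4 13.4
```

View pics/w4.png

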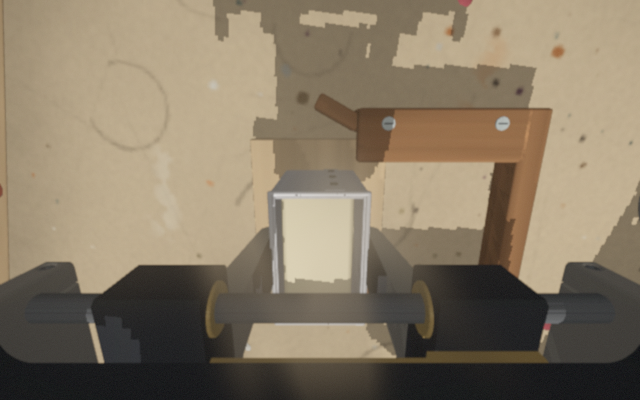

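Image w4: the board's front is under the lip (lip near row 145, columns 360–520). Board edge is 59.3 mm from the jig's centreline, so it is well aligned. I'll continue gently.

```bash

python3 -m inch '[[[0,0.03,0,0,0,0,0.4],[0,0.04,0,0,0,0,0.4],[0,0.045,0,0,0,0,0.4],[0,0.045,0,0,0,0,0.4],[0,0.045,0,0,0,0,0.4],[0,0.045,0,0,0,0,0.4],[0,0.045,0,0,0,0,0.4],[0,0.03,0,0,0,0,0.4]]]' | sed -n '1,4p'
python3 - <<'E'
from h import *
go(.6544,.0383,.0745,7.5); print(manip.state()['wrist_torque'])
E
```

```text
time: 11.45
tcp_pos: [0.6342, 0.0324, 0.0746]
eef_rot: [0.66, 0.751, -0.003, -0.002]
wrist_force: [-12.5, -1.9, 14.6]
t 11.45 tcp [634.2  32.4  74.6] yyaw 7.41 F [-12.5  -1.9  14.6] op 0.546 shift [ 0.016   0.1037 -0.0004] turn [-0.0138  0.0022 -0.003 ]
[-0.40474628  2.75776755  0.04026856]
```

```bash

python3 -m inch '[[[0,0.025,0,0,0,0,0.4],[0,0.025,0,0,0,0,0.4],[0,0.025,0,0,0,0,0.4],[0,0.02,0,0,0,0,0.4],[0,0.015,0,0,0,0,0.4],[0,0,0,0,0,0,0.4],[0,0,0,0,0,0,0.4]]]' | sed -n '1,4p'
python3 - <<'E'
from h import *
go(.6544,.0383,.0745,7.5); print(manip.state()['wrist_torque'])
E
```

```text
time: 12.15
tcp_pos: [0.6565, 0.0354, 0.0746]
eef_rot: [0.66, 0.751, -0.002, -0.001]
wrist_force: [-8.6, -0.8, 10.5]
t 12.15 tcp [656.5  35.4  74.6] yyaw 7.42 F [-8.6 -0.8 10.5] op 0.54 shift [ 0.0157 -0.0085  0.0005] turn [-0.0102  0.0014 -0.0029]
[-0.27869557  1.93053411 -0.01824815]
```

```bash

python3 -m inch '[[[0,0.01,0,0,0,0,0.4],[0,0.005,0,0,0,0,0.4],[0,0,0,0,0,0,0.4]]]' | sed -n '1,4p'
python3 -m inch '[[[0,0.01,0,0,0,0,0.4],[0,0.005,0,0,0,0,0.4],[0,0,0,0,0,0,0.4]]]' | sed -n '1,4p'
python3 - <<'E'
from h import *
go(.6544,.0383,.0745,7.5); print(manip.state()['wrist_torque'])
E
```

```text
time: 12.45
tcp_pos: [0.6571, 0.0354, 0.0747]
eef_rot: [0.66, 0.752, -0.005, -0.003]
wrist_force: [-16.1, -2.2, 17.8]
time: 12.75
tcp_pos: [0.6575, 0.0354, 0.0749]
eef_rot: [0.66, 0.751, -0.007, -0.004]
wrist_force: [-24.4, -4.4, 25.4]
t 12.75 tcp [657.5  35.4  74.9] yyaw 7.44 F [-24.4  -4.4  25.4] op 0.54 shift [ 0.0163 -0.0133  0.002 ] turn [-0.0333  0.0056 -0.0022]
[-0.69642826  5.29177431  0.14672165]
```

```bash

python3 -m inch '[[[0,-0.015,0,0,0,0,0.4],[0,-0.013,-0.005,0,0,0,0.4],[0,0,0,0,0,0,0.4],[0,0,0,0,0,0,0.4]]]' | sed -n '1,4p'
python3 - <<'E'
from h import *
go(.6575,.0354,.0749,7.5); print(manip.state()['wrist_torque'])
E
```

```text
time: 13.15
tcp_pos: [0.6568, 0.0353, 0.0746]
eef_rot: [0.66, 0.751, -0.002, -0.002]
wrist_force: [-7.6, -0.2, 5.9]
t 13.15 tcp [656.8  35.3  74.6] yyaw 7.42 F [-7.6 -0.2  5.9] op 0.54 shift [-0.      0.0036 -0.0016] turn [-0.0106  0.0007 -0.0027]
[-0.15470322  1.65302373  0.03820145]
```

```bash

python3 -m inch '[[[0,0,-0.015,0,0,0,0.4],[0,0,-0.02,0,0,0,0.4],[0,0,-0.02,0,0,0,0.4],[0,0,-0.02,0,0,0,0.4],[0,0,-0.02,0,0,0,0.4],[0,0,-0.02,0,0,0,0.4]]]' | sed -n '1,6p'
python3 - <<'E'
from h import *
go(.6575,.0354,.0749,7.5); print(manip.state()['wrist_torque'])
E
```

```text
time: 13.75
tcp_pos: [0.6577, 0.0352, 0.0976]
eef_rot: [0.66, 0.751, -0.001, -0.001]
wrist_force: [-5.1, 0.3, -7.8]
opening: 0.543
finger_force: 40.0
t 13.75 tcp [657.7  35.2  97.6] yyaw 7.41 F [-5.1  0.3 -7.8] op 0.543 shift [ 0.001  -0.0005  0.1134] turn [-0.0065  0.     -0.003 ]
[-0.06147142  1.38775387  0.04592192]
```

```bash

python3 -m inch '[[[0,0,-0.02,0,0,0,0.4],[0,0,-0.025,0,0,0,0.4],[0,0,-0.025,0,0,0,0.4],[0,0,-0.025,0,0,0,0.4],[0,0,-0.025,0,0,0,0.4],[0,0,-0.025,0,0,0,0.4],[0,0,-0.025,0,0,0,0.4],[0,0,-0.025,0,0,0,0.4]]]' | sed -n '1,6p'
python3 -m inch '[[[0,0,-0.06,0,0,0,0.4],[0,0,-0.1,0,0,0,0.4],[0,0,-0.1,0,0,0,0.4],[0,0,-0.06,0,0,0,0.4],[0,0,0,0,0,0,0.4],[0,0,0,0,0,0,0.4]]]' | sed -n '1,6p'
python3 - <<'E'
from h import *
rgb,d,P=look('wrist','w5')
a=np.radians(7.5); ax=np.array([np.cos(a),np.sin(a)]); ay=np.array([-ax[1],ax[0]]); o=np.array([.6544,.0383])
L=np.stack([(P[...,:2]-o)@ax,(P[...,:2]-o)@ay],-1)*1000
b=(abs(L[...,0])<75)&(abs(L[...,1])<75)
for z0,z1 in((.006,.018),(.06,.08)):
    s=b&(P[...,2]>z0)&(P[...,2]<z1); q=L[s]
    if len(q): print(z0,len(q),np.percentile(q,1,0),np.percentile(q,99,0),np.median(P[s][:,2]))
go(.4953,-.2699,.2,-14.3)
E
```

```text
time: 14.55
tcp_pos: [0.6605, 0.0355, 0.1386]
eef_rot: [0.66, 0.751, 0.001, 0.001]
wrist_force: [0.7, 0.1, -2.4]
opening: 0.543
finger_force: 40.0
time: 15.15
tcp_pos: [0.6594, 0.0353, 0.2015]
eef_rot: [0.66, 0.751, 0.0, 0.001]
wrist_force: [-1.3, -0.3, -3.0]
opening: 0.541
finger_force: 40.0
0.006 1940 [-69.16983415 -45.01983781] [49.84260208 72.49892015] 0.013028223178017856
0.06 1386 [-20.15219426 -33.01929191] [19.2788483  32.06057679] 0.07086647112556979
t 15.2 tcp [658.8  35.2 200.6] yyaw 7.41 F [ 1.1 -1.  -2.4] op 0.541 shift [-1.4073 -1.0078  0.0038] turn [-7.00e-04  5.00e-04  7.58e-01]
```

View pics/w5.png

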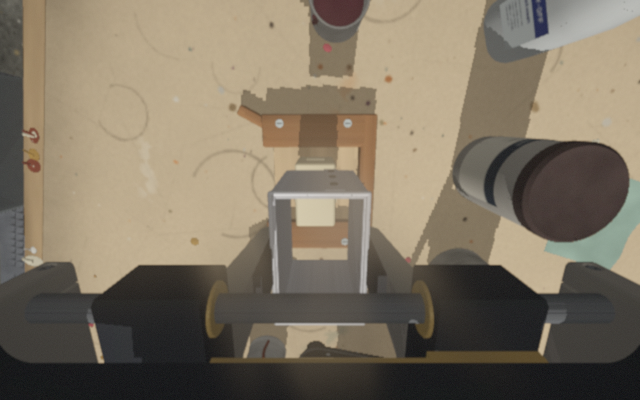

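Image w5: the mould is off the block. The block (pale, near row 195, column 315) is centred in the jig to within 1 mm and its board is flat. Next, carry the mould to the spare board.

```bash

python3 - <<'E'
from h import *
rgb,d,P,c=cam('wrist'); s=manip.state()
A=R.from_quat(s['eef_rot']).as_matrix(); T=(P-s['tcp_pos'])@A*1000
b=(abs(T[...,0])<70)&(abs(T[...,1])<27)&(T[...,2]<0)&(T[...,2]>-25)
q=T[b]; print(len(q),np.percentile(q,[1,50,99],axis=0).round(1)); print(cv2.minAreaRect(q[:,:2].astype(np.float32)))
for z in range(-20,0,3):
    m=(T[...,2]>z)&(T[...,2]<=z+3)&(abs(T[...,1])<30)&(abs(T[...,0])<70)
    if m.sum()>20: print(z,m.sum(),T[m].min(0).round(1),T[m].max(0).round(1))
E
python3 -m inch '[[[-0.12,-0.085,0,0,0,0,0.4],[-0.17,-0.125,0,0,0,0,0.4],[-0.17,-0.125,0,0,0,0,0.4],[-0.17,-0.125,0,0,0,0,0.4],[-0.17,-0.125,0,0,0,0,0.4],[-0.15,-0.11,0,0,0,0,0.4],[-0.08,-0.06,0,0,0,0,0.4],[0,0,0,0,0,0,0.4]]]' | sed -n '1,6p'
python3 -m inch '[[[0,0,0,0,0,0.15,0.4],[0,0,0,0,0,0.2,0.4],[0,0,0,0,0,0.2,0.4],[0,0,0,0,0,0.15,0.4],[0,0,0,0,0,0.058,0.4],[0,0,0,0,0,0,0.4]]]' | sed -n '1,6p'
python3 - <<'E'
from h import *
rgb,d,P=look('wrist','w6')
for k in manip.cut_out('spare_board','wrist')[:1]: print(k['score'],rect(P,k['pixels'],.006,.02))
b=(abs(P[...,0]-.495)<.08)&(abs(P[...,1]+.27)<.09); print(rect(P,b,.008,.018))
rgb,d,P=look('top','t6')
for k in manip.cut_out('spare_board','top')[:1]: print(k['score'],rect(P,k['pixels'],.006,.02))
go(.4953,-.2699,.2,-14.3)
E
```

```text
3582 [[-36.7 -26.1 -24.1]
 [ 19.    1.5 -11.1]
 [ 40.4  26.   -0.3]]
((1.4263572692871094, 0.0776824951171875), (53.874366760253906, 78.55017852783203), 89.60504913330078)
-20 139 [-10.1 -29.9 -20. ] [ 10.7  30.  -17. ]
-17 134 [-10.2 -29.7 -16.9] [ 10.5  29.9 -14. ]
-14 1508 [-37.1 -29.4 -14. ] [ 40.7  29.9 -11. ]
-11 1036 [-37.8 -29.8 -11. ] [40.5 29.9 -8. ]
-8 251 [-19.1 -29.9  -8. ] [40.6 29.9 -5. ]
-5 326 [-21.  -29.8  -5. ] [40.7 29.9 -2. ]
-2 266 [-23.7 -30.   -2. ] [40.5 29.6  1. ]
time: 16.05
tcp_pos: [0.5336, -0.1923, 0.2]
eef_rot: [0.662, 0.749, -0.001, -0.001]
wrist_force: [0.5, -0.7, -2.5]
opening: 0.543
finger_force: 40.0
time: 16.65
tcp_pos: [0.5362, -0.1872, 0.2008]
eef_rot: [0.789, 0.615, 0.0, -0.0]
wrist_force: [0.1, -0.2, -2.6]
opening: 0.539
finger_force: 40.0
0.79 (array([ 502.8, -244.6]), array([68.6, 99.4]), 75.7, 2754, array([ 518.1, -245.9,   13. ]))
(array([ 497., -268.]), array([116.8,  99.8]), 76.1, 2729, array([ 518.1, -246.3,   13. ]))
0.75 (array([651.9,  40.6]), array([98.9, 87.8]), 7.2, 525, array([630.3,  44. ,  12.5]))
t 16.85 tcp [ 535.9 -188.   201. ] yyaw -14.23 F [-0.  -0.2 -2.1] op 0.543 shift [-0.4467 -0.0964  0.0051] turn [-0.0004 -0.0005  0.0024]
```

View pics/w6.png

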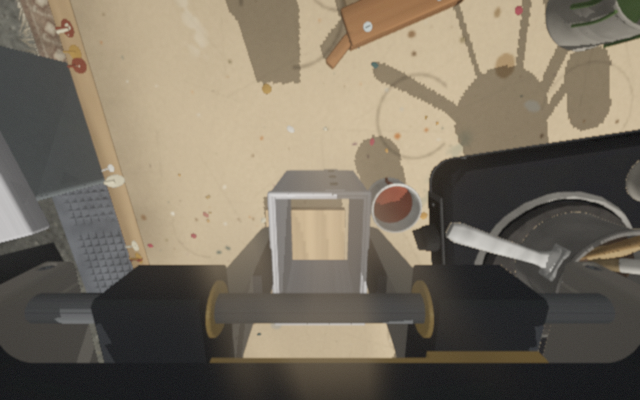

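Image w6: the mould hangs over the spare board's near part (wood seen through it, row 235, column 318). The tin at (205, 395) is clear. I'll go past the board for one clean, settled look.

```bash

python3 -m inch '[[[-0.12,-0.01,0,0,0,0,0.4],[-0.2,-0.03,0,0,0,0,0.4],[-0.22,-0.03,0,0,0,0,0.4],[-0.2,-0.03,0,0,0,0,0.4],[-0.13,0,0,0,0,0,0.4],[-0.08,0,0,0,0,0,0.4],[0,0,0,0,0,0,0.4],[0,0,0,0,0,0,0.4]]]' | sed -n '1,6p'
python3 -m inch '[[[0,0,0,0,0,0,0.4],[0,0,0,0,0,0,0.4]]]' | sed -n '1,2p'
python3 - <<'E'
from h import *
rgb,d,P=look('wrist','w7')
for k in manip.cut_out('spare_board','wrist')[:1]: print(k['score'],rect(P,k['pixels'],.006,.02))
b=(abs(P[...,0]-.495)<.08)&(abs(P[...,1]+.27)<.09); print(rect(P,b,.008,.018))
go(.4953,-.2699,.2,-14.3)
E
```

```text
time: 17.65
tcp_pos: [0.4703, -0.3659, 0.2011]
eef_rot: [0.789, 0.614, 0.001, -0.0]
wrist_force: [0.1, 0.5, -1.8]
opening: 0.54
finger_force: 40.0
time: 17.85
tcp_pos: [0.4705, -0.3657, 0.2013]
0.76 (array([ 495.9, -269.8]), array([119.8, 100.1]), 75.9, 9967, array([ 496.6, -265.8,   13.1]))
(array([ 495.9, -269.8]), array([119.8, 100.1]), 75.9, 9969, array([ 496.6, -265.8,   13.1]))
t 17.95 tcp [ 470.2 -366.4  201.3] yyaw -14.18 F [ 0.4  0.7 -2.3] op 0.538 shift [0.4985 0.0036 0.0067] turn [ 0.0003 -0.0002  0.0041]
```

```bash

python3 -m inch '[[[0.08,0,0,0,0,0,0.4],[0.14,0.004,0,0,0,0,0.4],[0.14,0.004,0,0,0,0,0.4],[0.09,0,0,0,0,0,0.4],[0.042,0,0,0,0,0,0.4],[0,0,0,0,0,0,0.4],[0,0,0,0,0,0,0.4]]]' | sed -n '1,2p'
python3 - <<'E'
from h import *
go(.4955,-.2714,.0755,-14.1)
E
```

```text
time: 18.65
tcp_pos: [0.4952, -0.2732, 0.2012]
t 18.65 tcp [ 495.2 -273.2  201.2] yyaw -14.33 F [-0.1 -1.3 -1.6] op 0.543 shift [ 0.0096 -0.0009  0.6286] turn [ 0.      0.0015 -0.008 ]
```

```bash

python3 -m inch '[[[0.008,0,0.08,0,0,-0.006,0.4],[0,0,0.12,0,0,0,0.4],[0,0,0.12,0,0,0,0.4],[0,0,0.12,0,0,0,0.4],[0,0,0.08,0,0,0,0.4],[0,0,0.04,0,0,0,0.4],[0,0,0,0,0,0,0.4],[0,0,0,0,0,0,0.4]]]' | sed -n '1,2p'
python3 - <<'E'
from h import *
go(.4955,-.2714,.0746,-14.1)
E
```

```text
time: 19.45
tcp_pos: [0.4964, -0.2714, 0.0899]
t 19.45 tcp [ 496.4 -271.4   89.9] yyaw -14.15 F [-0.3 -0.  -0.8] op 0.543 shift [-0.0008 -0.0043  0.0763] turn [ 0.0024  0.0006 -0.0018]
```

```bash

python3 -m inch '[[[0,-0.004,0.025,0,0,0,0.4],[0,0,0.025,0,0,0,0.4],[0,0,0.015,0,0,0,0.4],[0,0,0,0,0,0,0.4],[0,0,0,0,0,0,0.4],[0,0,0,0,0,0,0.4]]]' | sed -n '1,4p'
python3 - <<'E'
from h import *
go(.4955,-.2714,.0746,-14.1)
E
```

```text
time: 20.05
tcp_pos: [0.4952, -0.2709, 0.0763]
eef_rot: [0.789, 0.615, 0.0, 0.0]
wrist_force: [-0.9, 0.7, -2.5]
t 20.05 tcp [ 495.2 -270.9   76.3] yyaw -14.13 F [-0.9  0.7 -2.5] op 0.541 shift [-0.002   0.0022  0.0086] turn [ 0.0007  0.0003 -0.001 ]
```

```bash

python3 -m inch '[[[0,0,0.008,0,0,0,0.4],[0,0,0.002,0,0,0,0.4],[0,0,0,0,0,0,0.4]]]' | sed -n '1,4p'
python3 -m inch '[[[0,0,0.004,0,0,0,0.4],[0,0,0,0,0,0,0.4]]]' | sed -n '1,4p'
python3 - <<'E'
from h import *
go(.4955,-.2714,.0746,-14.1)
E
```

```text
time: 20.35
tcp_pos: [0.4953, -0.2709, 0.0746]
eef_rot: [0.789, 0.615, 0.0, 0.0]
wrist_force: [-0.4, 0.6, 1.8]
time: 20.55
tcp_pos: [0.4953, -0.2709, 0.0745]
eef_rot: [0.789, 0.615, -0.0, 0.0]
wrist_force: [-2.5, 1.4, 8.9]
t 20.55 tcp [ 495.3 -270.9   74.5] yyaw -14.13 F [-2.5  1.4  8.9] op 0.539 shift [-0.0021  0.0016 -0.0006] turn [ 0.0004  0.0014 -0.001 ]
```

Seated. Release gradually, then rise.

```bash

python3 -m inch '[[[0,0,-0.004,0,0,0,0.5],[0,0,0,0,0,0,0.56],[0,0,0,0,0,0,0.65],[0,0,0,0,0,0,0.8],[0,0,0,0,0,0,1],[0,0,0,0,0,0,1],[0,0,0,0,0,0,1]]]' 5 | sed -n '1,5p'
python3 -m inch '[[[0,0,-0.05,0,0,0,1],[0,0,-0.12,0,0,0,1],[0,0,-0.15,0,0,0,1],[0,0,-0.15,0,0,0,1],[0,0,-0.12,0,0,0,1],[-0.2,0,-0.1,0,0,0,1],[-0.2,0,0,0,0,0,1],[-0.1,0,0,0,0,0,1]]]' | sed -n '1,5p'
python3 -m inch '[[[0,0,0,0,0,0,1],[0,0,0,0,0,0,1],[0,0,0,0,0,0,1]]]' | sed -n '1,5p'
python3 - <<'E'
from h import *
rgb,d,P=look('wrist','w8')
b=(abs(P[...,0]-.495)<.08)&(abs(P[...,1]+.27)<.09); print(rect(P,b,.008,.018),rect(P,b,.076,.095))
rgb,d,t=look('top','t8')
b=(abs(t[...,0]-.652)<.055)&(abs(t[...,1]-.039)<.05); print(rect(t,b,.008,.018),rect(t,b,.06,.08))
for n in ['tin_plum','tin_oxide','jar_steel','tape_roll']:
    k=manip.cut_out(n,'top'); print(n,[rect(t,k[0]['pixels'],-.02,.2) if k else None])
cv2.imwrite('pics/f.png',np.hstack([cv2.resize(cv2.imread('pics/w8.png'),(400,250)),cv2.imread('pics/t8.png')[80:330,180:580]]))
E
```

```text
time: 21.25
tcp_pos: [0.495, -0.2708, 0.0741]
eef_rot: [0.789, 0.615, -0.0, -0.0]
wrist_force: [-0.3, 1.4, -0.1]
opening: 0.971
time: 22.05
tcp_pos: [0.4694, -0.3719, 0.2139]
eef_rot: [0.79, 0.613, -0.001, 0.002]
wrist_force: [0.0, -0.6, -0.3]
opening: 0.997
time: 22.35
tcp_pos: [0.4714, -0.3659, 0.2124]
eef_rot: [0.788, 0.616, 0.0, -0.0]
wrist_force: [0.3, 0.7, -0.1]
opening: 1.004
(array([ 496. , -269.8]), array([119.6, 100.1]), 75.8, 6651, array([ 494.9, -272.3,   13. ])) (array([ 495.1, -269.4]), array([77.8, 51.9]), 76.0, 1498, array([ 497.2, -260.9,   85.2]))
(array([652.9,  40.7]), array([101.4,  88.1]), 7.4, 549, array([633.3,  43.1,  12.5])) (array([652.6,  39.8]), array([41.3, 66.7]), 7.4, 332, array([651.1,  40.2,  70.3]))
tin_plum [(array([650. , 226.8]), array([54.7, 54.6]), 77.7, 308, array([650.2, 228.2,  32.8]))]
tin_oxide [(array([ 612.8, -223.5]), array([57.3, 57.8]), 25.0, 370, array([ 613.2, -224.6,   21.8]))]
jar_steel [(array([690.8, 322.3]), array([102.7,  74.7]), 66.0, 769, array([680.2, 306.1, 104.7]))]
tape_roll [(array([599.9, 437.1]), array([92.2, 98.3]), 33.0, 685, array([601.5, 434.5,  23.2]))]
```

View pics/f.png

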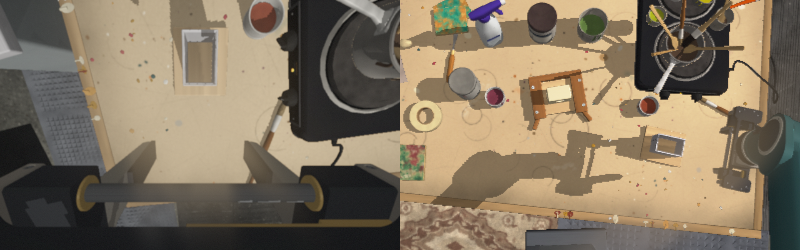

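The mould is centred to about 1 mm and square on the spare board (left pane, row 60, column 198). The block is home in the jig (right pane, row 92, column 557), and the tins, jar and tape roll have not moved.

```bash
python3 -c "
from rig import manip
print(manip.hand_in())"
```

```text
the job is handed in; nothing more can be done
None
```

The job is handed in: the block's board is home in the jig and flat on the bench, and the mould stands upright on the spare board, square and within about 1 mm of centre. The tins, jar and tape roll measured where they stood; the judge's verdict was not shown.

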